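# Seat three steel caps in their nests, smallest first

## Task

Three plain steel caps stand proud in white nest blocks on the packing bench. With the fingertips press each one lightly down until its top is level with its block, first the smallest, then the middle-sized, then the largest. Do not lift or tip a cap, and leave the other things on the bench where they are.

Things in the scene. Friction and masses are not known exactly. Their poses are not given: they have to be found in the camera images.
- cap_small: the smallest cap: a loose, plain steel cap like a thick disc (50 to 170 g, light inside), 32 mm in diameter and 16 mm high, flat on top, standing in the round hole of its nest block; origin at the centre of its underside, z up; its flat top is 16 mm above the origin
- rim_small (a point): the point at the centre of the mouth of the small cap's nest, level with the top face of the nest block. The block is white plastic, 84 x 84 x 34 mm, fixed to the bench (top face 34 mm above it), alike for all three; its hole is 35 mm wide. At the start the cap's top stands 12 mm above this level
- seat_small (a joint): how far (m) the seat under the small cap is pushed down: 0 at the start, 0.012 at its stop, when the cap's top is level with the block. A steady push of about 5 N, cap's weight included, moves it; it stays where it is left. At the stop a sprung pad yields up to 8 mm more (7 N rising to 17 N) and comes back up when let go. Press lightly: over 20 N marks the cap
- cap_middle: the middle-sized cap: a loose, plain steel cap like a thick disc (50 to 170 g, light inside), 47 mm in diameter and 16 mm high, flat on top, standing in the round hole of its nest block; origin at the centre of its underside, z up; its flat top is 16 mm above the origin
- rim_middle (a point): the point at the centre of the mouth of the middle cap's nest, level with the top face of the nest block. The block is white plastic, 84 x 84 x 34 mm, fixed to the bench (top face 34 mm above it), alike for all three; its hole is 50 mm wide. At the start the cap's top stands 12 mm above this level
- seat_middle (a joint): how far (m) the seat under the middle cap is pushed down: 0 at the start, 0.012 at its stop, when the cap's top is level with the block. A steady push of about 5 N, cap's weight included, moves it; it stays where it is left. At the stop a sprung pad yields up to 8 mm more (7 N rising to 17 N) and comes back up when let go. Press lightly: over 20 N marks the cap
- cap_large: the largest cap: a loose, plain steel cap like a thick disc (50 to 170 g, light inside), 64 mm in diameter and 16 mm high, flat on top, standing in the round hole of its nest block; origin at the centre of its underside, z up; its flat top is 16 mm above the origin
- rim_large (a point): the point at the centre of the mouth of the large cap's nest, level with the top face of the nest block. The block is white plastic, 84 x 84 x 34 mm, fixed to the bench (top face 34 mm above it), alike for all three; its hole is 67 mm wide. At the start the cap's top stands 12 mm above this level
- seat_large (a joint): how far (m) the seat under the large cap is pushed down: 0 at the start, 0.012 at its stop, when the cap's top is level with the block. A steady push of about 5 N, cap's weight included, moves it; it stays where it is left. At the stop a sprung pad yields up to 8 mm more (7 N rising to 17 N) and comes back up when let go. Press lightly: over 20 N marks the cap
- tube_piece: leave alone: short steel tube standing on end among the nests, 32 mm across, 30 mm high, origin under its centre
- plug_gauge: leave alone: upright aluminium plug gauge among the nests, 30 mm wide foot, 18 mm neck, 58 mm high, origin under its centre
- loupe: leave alone: black eyeglass loupe, 38 mm wide, 34 mm high, behind the nests, origin under its centre
- oil_bottle: leave alone: white bottle, 44 mm wide, 110 mm high, at the right rear, origin under its centre
- caliper: leave alone: steel caliper with black head lying flat behind the nests, 190 mm long along its y, up to 12 mm high, origin under the middle of its beam
- grease_tin: leave alone: flat aluminium tin, 54 mm wide, 40 mm high, on the left, origin under its centre
- carton: leave alone: small cardboard carton, 60 x 90 x 45 mm, on the right, origin under its centre
Not all that is in view belongs to the job. Leave any green look-alike of the part that bears rim_middle alone.

How it is judged (in metres and radians):
On the way, in this order (a step that is already met when the one before it is completed fails the run):
1. the smallest cap is pressed down level with its block (value of joint seat_small above 0.009 m), for 0.2 s.
2. the middle-sized cap is pressed down level with its block (value of joint seat_middle above 0.009 m), for 0.2 s.
3. the largest cap is pressed down level with its block (value of joint seat_large above 0.009 m), for 0.2 s.
At the end, for the whole second after the job is handed in: All three seats are pushed down at least 9 mm (12 mm is level), each cap lies flat on its seat (under 0.1 rad), its top no more than 3 mm above the block's face, within 5 mm of its nest's centre, and at rest (value of joint each of seat_small, seat_middle, seat_large above 0.009 m and z of rim_small in the frame of cap_small above 0.013 m and horizontal distance between cap_small and rim_small below 0.005 m and angle between each of cap_small, cap_middle, cap_large's own z axis and vertical below 0.1 rad and linear speed of each of cap_small, cap_middle, cap_large below 0.02 m/s and z of rim_middle in the frame of cap_middle above 0.013 m and horizontal distance between cap_middle and rim_middle below 0.005 m and z of rim_large in the frame of cap_large above 0.013 m and horizontal distance between cap_large and rim_large below 0.005 m); the robot touches nothing.
It fails at once if the middle cap pushed down before the smallest is seated (value of joint seat_middle above 0.004 m and value of joint seat_small below 0.009 m).
It fails at once if the largest cap pushed down before the middle one is seated (value of joint seat_large above 0.004 m and value of joint seat_middle below 0.009 m).
It fails at once if a cap pressed with more than 20 N (contact force between any of cap_small, cap_middle, cap_large and the fingers above 20 N).
It fails at once if a cap lifted or tipped: its underside 3 mm above its starting height, or tilted more than 0.3 rad (z of cap_small in the frame of rim_small above -0.001 m or angle between any of cap_small, cap_middle, cap_large's own z axis and vertical above 0.3 rad or z of cap_middle in the frame of rim_middle above -0.001 m or z of cap_large in the frame of rim_large above -0.001 m).
It fails at once if a bystander moved more than 15 mm or tipped over (distance of any of tube_piece, plug_gauge, loupe, oil_bottle, caliper, grease_tin, carton from where it was at the start of the episode above 0.015 m or angle between any of tube_piece, plug_gauge, loupe, oil_bottle, caliper, grease_tin, carton's own z axis and vertical above 0.5 rad).
It also fails if it takes over 48 s, if anything falls off the work surface, if the arm or the gripper's body presses on something with over 40 N, if the wrist force passes 120 N, or if a joint passes its speed limit or range.

## Robot

A 6-joint arm with a two-finger parallel gripper is mounted at the origin on the work surface. World frame = base frame: x ahead of the robot, y to its left, z up, the work surface at z = 0. Lengths are in mm, angles in rad, forces in N, time in s.
With the tool pointing down it reaches from about 325 to 775 mm from the base axis. Payload 5.5 kg.
Tool frame: the origin (TCP) lies midway between the tips of the shut fingers; the grasp point (between the pads) lies 19 mm behind it (robot.grip_depth is the distance from the TCP to the grasp point, in mm); z points along the fingers, y is the direction in which the jaws open and shut (so a half turn about z gives the same grasp; the last joint's range is limited). The gripper opens to 85 mm and grips with 20 to 120 N. Pads are 22 mm wide; open, the fingers measure 114 mm over their backs; the gripper's body (76 mm by 85 mm) begins 54 mm behind the grasp point. The pads swing forward as they close: fully open they stand 13 mm farther back than shut.
Start: joints at [1.239, 0.091, 1.231, -0, 1.82, -0.057], TCP at [162.817, 577.501, 231.275] pointing down, gripper open.
Joint ranges: [-2.87, 2.87], [-0.86, 2.18], [0.17, 2.46], [-1.51, 4.65], [0.06, 2.69], [-2.65, 2.65]. Speed limits (rad/s): [2.57, 2.57, 3.01, 3.14, 3.14, 3.14].

## Interface

Orientations are given as a unit quaternion [w, x, y, z].
In Python, from bench import robot gives the robot as it stands.
- The arm moves only by the tool drive_tool, never from a script. Its argument "rows" is text: rows parted by semicolons, each of 7 numbers parted by spaces: the shift along the tool's x, y, z in cm, then the turn, a rotation vector about the tool's x, y, z in rad, then the opening, from 0 (shut) to 1 (fully open). A call has 1 to 5 rows; each row is the pose to reach, as a shift and turn from the pose measured when the call began, along the tool's axes at that moment; what a row does not reach only later rows make up. A row lasts 1/12 s, in which the tool goes at most 41.7 mm and 7.16 degrees, less where a joint would pass 70% of its speed; a pose out of reach is approached as far as the arm can. A call with a gripper value outside its range is refused whole. The fingers move at their own pace and stop on an object; the grip force is fixed at half the most. Time passes only in rows, so rows that repeat a pose let the fingers close. It gives the time, the measured TCP pose, the force and the opening at its end, in the units of the state.
- robot.read_state(): the state, without advancing time (a new reading comes with each control period).
- robot.read_camera(name): name is "scene" or "top" or "wrist"; returns a dict with "frame" (384x512x3 uint8, red, green, blue), "depth" (384x512 float32, mm along the optical axis (not along the pixel's ray), 0 where there is no reading), "fx", "fy", "cx", "cy" (pixels), "rvec" (rotation vector, rad) and "tvec" (3), from world to camera coordinates, as OpenCV has them. Camera axes: x right, y down, z forward; pixel columns grow to the right and rows downward; lengths in mm; the calibration is good to about 2 mm. A picture is of the moment at which its call begins.
- robot.hand_in(): hands the job in, once; it reports no verdict.
The state is a dict: "time_s": time; "joints": joint angles; "qvel": joint speeds; "effort": joint torques, N m; "tcp_pos": TCP position; "eef_rot": TCP orientation; "force": force on the tool from outside, world axes, zero at the start; "wrist_torque": the same for the moment, N m; "finger_gap": finger opening in mm.
Only numpy, scipy, OpenCV 4.12 (cv2) and the standard library are available. Lean on these libraries where they do the work, as an engineer would, in place of code of your own. Each camera call takes 0.05 s, during which the arm holds its last target.

## Working session

There is one attempt and no reset: what is moved stays moved. The work goes in short steps, Python scripts to look and compute and a tool call to move; the robot and the scene stay as the last step left them, time stands still between calls to the robot, and variables do not carry over. Pictures are saved under pics/ and viewed, and the job is handed in when it is done.

Besides the shell and the picture viewer there is one more tool, called after ">>>" as name(argument=value, ...) on one line, values as JSON. drive_tool: Moves the arm, as the interface text tells. Its arguments: {"type":"object","properties":{"rows":{"type":"string"}},"required":["rows"]}

```bash
mkdir -p pics; cat > h.py <<'E'
import numpy as np,cv2
from bench import robot
def cam(n):
    c=robot.read_camera(n); R=cv2.Rodrigues(np.array(c["rvec"],float))[0]; t=np.array(c["tvec"],float).ravel()
    d=c["depth"].astype(float); v,u=np.indices(d.shape)
    P=np.stack([(u-c["cx"])/c["fx"]*d,(v-c["cy"])/c["fy"]*d,d],-1)
    W=(P-t)@R; W[d==0]=np.nan
    return c,W
def save(n,f): cv2.imwrite("pics/"+n+".png",cv2.cvtColor(f,cv2.COLOR_RGB2BGR))
E
python3 - <<'E'
from h import *
s=robot.read_state(); print(s)
for n in("top","scene"):
    c,W=cam(n); save(n+"0",c["frame"]); np.savez(n+"0.npz",W=W,f=c["frame"]); print(n,c["fx"],c["rvec"],c["tvec"])
E
```

```text
{'time_s': 0.0, 'joints': array([ 1.23931050e+00,  9.18700972e-02,  1.23193711e+00, -4.00575373e-05,
        1.81979175e+00, -5.67157834e-02]), 'qvel': array([-0.00070438, -0.00107637,  0.00095157, -0.00055421,  0.00170064,
       -0.00019351]), 'effort': array([-3.53227028e-05, -4.58718824e+01, -4.18034112e+01, -2.53544495e-04,
        1.13011515e-02,  1.02355321e-05]), 'tcp_pos': array([162.72270871, 577.20631114, 230.11521627]), 'eef_rot': array([-1.74440832e-04,  1.36958050e-01,  9.90576340e-01, -9.88059281e-04]), 'force': array([-0.12481057,  0.17194843,  0.47715852]), 'wrist_torque': array([ 0.00772157,  0.02455807, -0.01274914]), 'finger_gap': 85.02684235221838}
top 489.1366034224605 [ 2.05714885 -2.17134882  0.22915891] [  29.59843903  546.85810802 1355.32812356]
scene 375.7615205850053 [ 1.42320085  2.39409858 -0.67884667] [ 256.78643508 -396.4753886  1199.82426043]
```

View pics/top0.png

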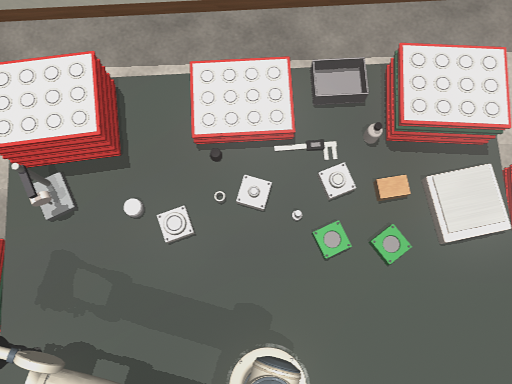

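View pics/scene0.png

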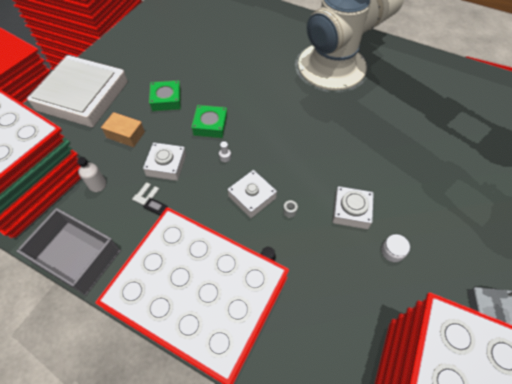

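The top view shows three white nest blocks at about (254,192), (337,180) and (175,223). Two green look-alikes are at (332,239) and (391,244), and I'll leave those alone. The tube piece is at (220,197) and the plug gauge at (297,214). Next I'll measure these and take a close crop.

```bash
python3 - <<'E'
from h import *
z=np.load("top0.npz");W=z["W"];f=z["f"]
hsv=cv2.cvtColor(f,cv2.COLOR_RGB2HSV)
tiles=[]
for u,v in[(254,192),(337,180),(175,223)]:
    y0,x0=v-28,u-28
    w=W[y0:y0+56,x0:x0+56]
    Z=w[...,2]
    # cap: z 40..52 connected at centre
    for nm,lo,hi in(("cap",41,52),("blk",29,39),):
        m=((Z>lo)&(Z<hi)).astype(np.uint8)
        n,l,st,ce=cv2.connectedComponentsWithStats(m)
        k=max(range(1,n),key=lambda i:st[i,4]); q=w[l==k]
        a=np.nanmean(q[:,:2],0); area=len(q)*np.nanmedian(1)
        r=cv2.minAreaRect(q[:,:2].astype(np.float32))
        print((u,v),nm,st[k,4],"mean",a.round(1),"z",np.median(q[:,2]).round(1),"rect",np.round(r[0],1),np.round(r[1],1),round(r[2],1),"R",np.hypot(*a).round(1))
    tiles.append(cv2.resize(f[y0:y0+56,x0:x0+56],(260,260),interpolation=cv2.INTER_CUBIC))
save("crops",np.hstack(tiles))
for n,(u,v) in dict(tube=(220,197),plug=(297,214),loupe=(216,155),tin=(133,208),carton=(393,187),g1=(332,239)).items():
    print(n,W[v-1:v+2,u-1:u+2].reshape(-1,3).max(0).round(0))
E
```

```text
(254, 192) cap 83 mean [547.8  11.5] z 44.8 rect [548.3  11.4] [30.4 29.3] 62.2 R 548.0
(254, 192) blk 632 mean [547.1  11.8] z 33.1 rect [547.7  11.2] [84.2 85.4] 70.2 R 547.2
(337, 180) cap 177 mean [ 569.7 -235.7] z 45.6 rect [ 568.6 -234.8] [43.7 45.3] 84.9 R 616.5
(337, 180) blk 525 mean [ 567.6 -234.4] z 33.3 rect [ 569.8 -235.9] [84.7 85.9] 18.8 R 614.1
(175, 223) cap 347 mean [466.  244.1] z 44.9 rect [466.6 244.1] [60.6 61. ] 84.6 R 526.1
(175, 223) blk 389 mean [464.  242.9] z 33.1 rect [465.7 244.4] [85.6 84.6] 16.8 R 523.7
tube [547. 114.   0.]
plug [ 473. -108.   58.]
loupe [667. 119.  36.]
tin [520. 366.  45.]
carton [ 541. -392.   50.]
g1 [ 400. -205.   34.]
```

View pics/crops.png

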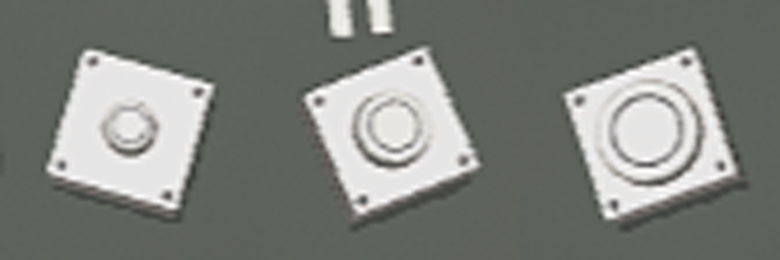

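Candidates: small cap (254,192), middle cap (337,180) and large cap (175,223), all in white blocks. The green blocks at (332,239) and (391,244) are rejected. The measured diameters (about 30, 44.5 and 61 mm) and heights (about 45 mm for caps, 33 mm for blocks) match the description. Centres are small (548,11.4), middle (569,-235) and large (466,244). Now I'll shut the fingers and travel high over the small cap.

>>> drive_tool(rows="-52.4 -44 6 0 0 0 0;-52.4 -44 6 0 0 0 0;-52.4 -44 6 0 0 0 0;-52.4 -44 6 0 0 0 0;-52.4 -44 6 0 0 0 0")

```text
time_s: 0.52
tcp_pos: [279.9, 404.1, 212.2]
eef_rot: [-0.0, 0.137, 0.991, -0.001]
force: [0.9, -0.1, 0.6]
finger_gap: 25.4
```

>>> drive_tool(rows="-36.5 -30.5 8 0 0 0 0;-36.5 -30.5 8 0 0 0 0;-36.5 -30.5 8 0 0 0 0;-36.5 -30.5 8 0 0 0 0;-36.5 -30.5 8 0 0 0 0")

```text
time_s: 0.93
tcp_pos: [395.8, 234.3, 177.9]
eef_rot: [-0.0, 0.136, 0.991, -0.001]
force: [1.2, 0.4, -0.8]
finger_gap: 0.1
```

```bash
cat > go.py <<'E'
from h import *
import sys
from scipy.spatial.transform import Rotation as Ro
s=robot.read_state(); q=s["eef_rot"]; R=Ro.from_quat([q[1],q[2],q[3],q[0]])
t=np.array([float(a) for a in sys.argv[1:4]])
print("pos",s["tcp_pos"].round(1),"gap",s["finger_gap"].round(1),"F",s["force"].round(2),"t",s["time_s"])
print("shift cm",(R.inv().apply(t-s["tcp_pos"])/10).round(2),"tilt",R.as_matrix()[:,2].round(3))
E
python3 go.py 548 11.4 90
```

```text
Traceback (most recent call last):
  File "go.py", line 6, in <module>
    print("pos",s["tcp_pos"].round(1),"gap",s["finger_gap"].round(1),"F",s["force"].round(2),"t",s["time_s"])
                                            ^^^^^^^^^^^^^^^^^^^^^
AttributeError: 'float' object has no attribute 'round'
```

```bash
sed -i 's/s\["finger_gap"\].round(1)/s["finger_gap"]/' go.py; python3 go.py 548 11.4 90
```

```text
pos [395.8 234.3 177.9] gap 0.09410135292965915 F [ 1.22  0.42 -0.8 ] t 0.9333
shift cm [-20.68 -17.32   8.83] tilt [-0.001 -0.002 -1.   ]
```

>>> drive_tool(rows="-20.7 -17.3 8.8 0 0 0 0;-20.7 -17.3 8.8 0 0 0 0;-20.7 -17.3 8.8 0 0 0 0;-20.7 -17.3 8.8 0 0 0 0;-20.7 -17.3 8.8 0 0 0 0")

```text
time_s: 1.35
tcp_pos: [507.3, 70.4, 113.2]
eef_rot: [-0.001, 0.137, 0.991, -0.001]
force: [1.2, 1.3, -0.2]
finger_gap: 0.4
```

```bash
python3 go.py 548 11.4 90
```

```text
pos [507.3  70.4 113.2] gap 0.37567151508448926 F [ 1.23  1.28 -0.19] t 1.35
shift cm [-5.52 -4.57  2.33] tilt [-0.001 -0.002 -1.   ]
```

>>> drive_tool(rows="-5.5 -4.6 2.3 0 0 0 0;-5.5 -4.6 2.3 0 0 0 0;-5.5 -4.6 2.3 0 0 0 0;-5.5 -4.6 2.3 0 0 0 0;-5.5 -4.6 2.3 0 0 0 0")

```text
time_s: 1.77
tcp_pos: [547.5, 11.3, 89.9]
eef_rot: [-0.001, 0.137, 0.991, -0.001]
force: [-1.4, 0.7, 0.8]
finger_gap: 0.2
```

```bash
python3 go.py 548 11.4 60; python3 - <<'E'
from h import *
c,W=cam("top");save("top1",cv2.resize(c["frame"][130:260,150:380],(690,390),interpolation=cv2.INTER_CUBIC))
c,W=cam("wrist");save("wr1",c["frame"])
s=robot.read_state();P=s["tcp_pos"]/1;R=cv2.Rodrigues(np.array(c["rvec"],float))[0]
for p in(P,[548,11.4,46]):print(cv2.projectPoints(np.array([p],float),np.array(c["rvec"],float),np.array(c["tvec"],float),np.array([[c["fx"],0,c["cx"]],[0,c["fy"],c["cy"]],[0,0,1.]]),None)[0].ravel())
Z=W[...,2]
near=np.hypot(W[...,0]-548,W[...,1]-11)<60
for lo,hi in((41,52),(30,38)):
    m=near&(Z>lo)&(Z<hi);q=W[m];print(m.sum(),np.nanmean(q,0) if len(q) else 0, q.min(0) if len(q) else 0,q.max(0) if len(q) else 0)
E
```

```text
pos [547.5  11.3  89.9] gap 0.17904266544014788 F [-1.37  0.7   0.84] t 1.7667
shift cm [-0.06  0.03  2.99] tilt [-0.002 -0.002 -1.   ]
[255.0331792  246.23261736]
[253.9149754  213.99692396]
1615 [546.42434213   8.66158869  46.3894506 ] [532.44734313  -7.54413827  41.07269198] [563.09481712  23.73513006  49.16603566]
10456 [540.17965807  10.14605105  34.43295175] [495.20491202 -44.09117171  30.01046379] [601.24311715  61.11025351  37.98625192]
```

View pics/wr1.png

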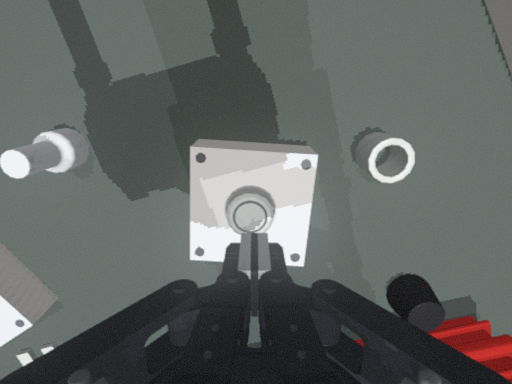

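View pics/top1.png

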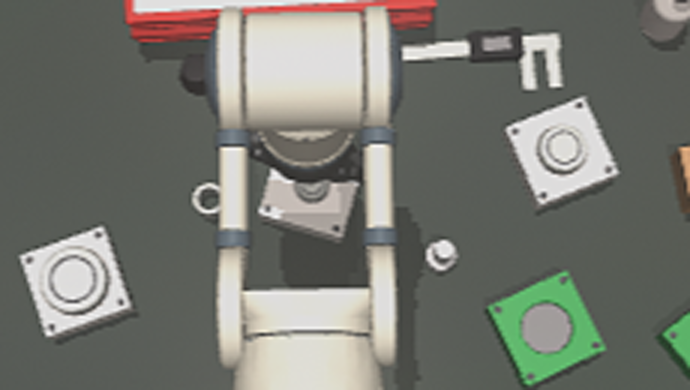

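The wrist view shows the small cap at (250,213), where (254,214) was predicted. That's an offset of about 2–3 mm in y, within calibration error, so I'll aim at (548,9.5). Going down to just above the cap first.

>>> drive_tool(rows="-0.1 -0.1 2 0 0 0 0;-0.1 -0.1 3.6 0 0 0 0;-0.1 -0.1 3.8 0 0 0 0;-0.1 -0.1 3.8 0 0 0 0")

```text
time_s: 2.2
tcp_pos: [547.4, 11.9, 52.4]
eef_rot: [-0.001, 0.135, 0.991, -0.001]
force: [0.1, 0.4, 0.1]
finger_gap: -0.0
```

>>> drive_tool(rows="-0.1 -0.2 0.2 0 0 0 0;-0.1 -0.2 0.4 0 0 0 0;-0.1 -0.2 0.6 0 0 0 0;-0.1 -0.2 0.8 0 0 0 0;-0.1 -0.2 1 0 0 0 0")

```text
time_s: 2.62
tcp_pos: [548.3, 9.8, 43.4]
eef_rot: [-0.0, 0.135, 0.991, -0.001]
force: [-1.8, 0.9, 3.7]
finger_gap: -0.2
```

>>> drive_tool(rows="0 0 0.2 0 0 0 0;0 0 0.4 0 0 0 0;0 0 0.6 0 0 0 0;0 0 0.75 0 0 0 0;0 0 0.85 0 0 0 0")

```text
time_s: 3.03
tcp_pos: [548.4, 9.8, 34.8]
eef_rot: [-0.0, 0.135, 0.991, -0.001]
force: [-1.2, -0.1, 4.5]
finger_gap: -0.0
```

>>> drive_tool(rows="0 0 0.1 0 0 0 0;0 0 0.15 0 0 0 0;0 0 0.2 0 0 0 0;0 0 0.2 0 0 0 0")

```text
time_s: 3.37
tcp_pos: [548.4, 9.8, 33.3]
eef_rot: [-0.0, 0.135, 0.991, -0.001]
force: [-2.5, 0.5, 6.4]
finger_gap: -0.0
```

>>> drive_tool(rows="0 0 0.05 0 0 0 0;0 0 0.1 0 0 0 0;0 0 0.1 0 0 0 0")

```text
time_s: 3.62
tcp_pos: [548.5, 9.8, 32.9]
eef_rot: [0.0, 0.135, 0.991, -0.001]
force: [-3.8, -0.1, 8.1]
finger_gap: -0.1
```

The force has risen to 8.1 N with little movement at z≈33, so the seat is at its stop. I'll lift and check.

>>> drive_tool(rows="0 0 -0.4 0 0 0 0;0 0 -2 0 0 0 0;0 0 -5 0 0 0 0;0 0 -6 0 0 0 0;0 0 -6 0 0 0 0")

```text
time_s: 4.03
tcp_pos: [550.4, 9.7, 96.1]
eef_rot: [0.003, 0.135, 0.991, -0.001]
force: [-0.3, 0.5, 1.0]
finger_gap: 0.1
```

```bash
python3 - <<'E'
from h import *
c,W=cam("wrist");save("wr2",c["frame"])
Z=W[...,2]; d=np.hypot(W[...,0]-548,W[...,1]-9)
print("cap z",np.nanmedian(Z[d<13]),np.nanpercentile(Z[d<13],[5,95]),"blk z",np.nanmedian(Z[(d>24)&(d<38)]))
E
python3 go.py 569 -235 110
```

```text
cap z 142.7254004941837 [ 34.63100642 181.26381057] blk z 153.6542790965416
pos [549.5   9.8  93.9] gap 0.3735763584327331 F [-0.29 -0.88 -0.3 ] t 4.0833
shift cm [ -8.45 -23.06  -1.56] tilt [ 0.003 -0.002 -1.   ]
```

View pics/wr2.png

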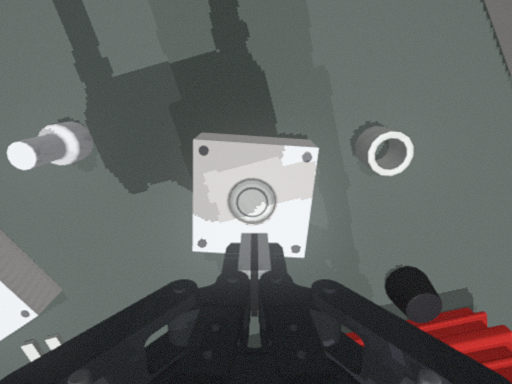

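In the wrist image the small cap at (252,202) now sits flush in its hole; its lowest depth readings are about 34.6 mm. On to the middle cap.

>>> drive_tool(rows="-8.5 -23.1 -1.5 0 0 0 0;-8.5 -23.1 -1.5 0 0 0 0;-8.5 -23.1 -1.5 0 0 0 0;-8.5 -23.1 -1.5 0 0 0 0;-8.5 -23.1 -1.5 0 0 0 0")

```text
time_s: 4.5
tcp_pos: [565.2, -198.8, 104.2]
eef_rot: [0.0, 0.135, 0.991, -0.0]
force: [0.3, 0.2, -0.2]
finger_gap: 0.1
```

```bash
python3 go.py 569 -235 90
```

```text
pos [ 565.2 -198.8  104.2] gap 0.05277707268279375 F [ 0.32  0.25 -0.18] t 4.5
shift cm [-1.33 -3.39  1.43] tilt [ 0.    -0.001 -1.   ]
```

>>> drive_tool(rows="-1.3 -3.4 1.4 0 0 0 0;-1.3 -3.4 1.4 0 0 0 0;-1.3 -3.4 1.4 0 0 0 0;-1.3 -3.4 1.4 0 0 0 0")

```text
time_s: 4.83
tcp_pos: [567.8, -234.5, 88.0]
eef_rot: [-0.001, 0.135, 0.991, 0.0]
force: [-0.4, 1.0, 0.1]
finger_gap: -0.1
```

```bash
cat > chk.py <<'E'
from h import *
import sys
x,y=map(float,sys.argv[1:3])
c,W=cam("wrist");save(sys.argv[3],c["frame"]); Z=W[...,2]
K=np.array([[c["fx"],0,c["cx"]],[0,c["fy"],c["cy"]],[0,0,1.]])
for h in(46,34):print("px",h,cv2.projectPoints(np.array([[x,y,h]],float),np.array(c["rvec"],float),np.array(c["tvec"],float),K,None)[0].ravel().round(1))
near=np.hypot(W[...,0]-x,W[...,1]-y)<45
m=near&(Z>41)&(Z<52);q=W[m]
if len(q): print(m.sum(),np.percentile(q,[1,99],axis=0).round(1),"mid",((np.percentile(q,1,axis=0)+np.percentile(q,99,axis=0))/2).round(1))
E
python3 go.py 569 -235 60; python3 chk.py 569 -235 wr3
```

```text
pos [ 567.8 -234.5   88. ] gap -0.12645486508053924 F [-0.43  1.04  0.14] t 4.8333
shift cm [-0.13 -0.02  2.8 ] tilt [-0.003  0.001 -1.   ]
px 46 [254.  216.6]
px 34 [253.9 209.8]
3142 [[ 547.5 -260.8   42.1]
 [ 586.5 -217.3   48.2]] mid [ 567.  -239.1   45.2]
```

View pics/wr3.png

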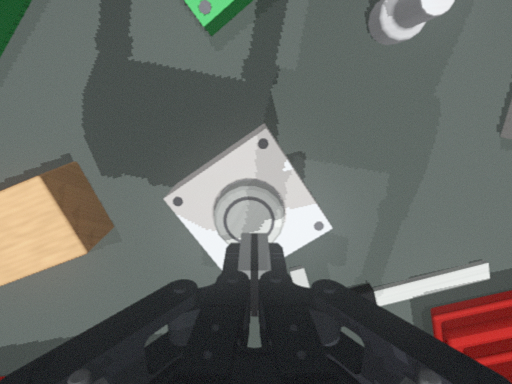

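The wrist view shows the middle cap at (250,216), with the same 2 mm offset as before. Aim is (569,-237).

>>> drive_tool(rows="-0.2 -0.2 2 0 0 0 0;-0.2 -0.2 3.4 0 0 0 0;-0.2 -0.2 3.6 0 0 0 0;-0.2 -0.2 3.6 0 0 0 0")

```text
time_s: 5.22
tcp_pos: [568.8, -234.8, 51.1]
eef_rot: [-0.002, 0.134, 0.991, 0.001]
force: [-0.1, 0.4, 1.2]
finger_gap: 0.3
```

>>> drive_tool(rows="-0.1 -0.2 0.2 0 0 0 0;-0.1 -0.2 0.4 0 0 0 0;-0.1 -0.2 0.6 0 0 0 0;-0.1 -0.2 0.8 0 0 0 0;-0.1 -0.2 0.95 0 0 0 0")

```text
time_s: 5.63
tcp_pos: [569.7, -237.1, 42.7]
eef_rot: [-0.001, 0.134, 0.991, 0.001]
force: [-0.4, 0.5, 4.4]
finger_gap: 0.0
```

>>> drive_tool(rows="0 0 0.2 0 0 0 0;0 0 0.4 0 0 0 0;0 0 0.6 0 0 0 0;0 0 0.75 0 0 0 0;0 0 0.8 0 0 0 0")

```text
time_s: 6.05
tcp_pos: [569.7, -237.1, 34.4]
eef_rot: [-0.001, 0.134, 0.991, 0.001]
force: [-0.4, 0.7, 3.4]
finger_gap: -0.1
```

>>> drive_tool(rows="0 0 0.1 0 0 0 0;0 0 0.15 0 0 0 0;0 0 0.2 0 0 0 0;0 0 0.2 0 0 0 0")

```text
time_s: 6.38
tcp_pos: [569.7, -237.1, 33.0]
eef_rot: [-0.001, 0.134, 0.991, 0.001]
force: [-3.2, 2.2, 7.5]
finger_gap: -0.0
```

>>> drive_tool(rows="0 0 0.05 0 0 0 0;0 0 0.08 0 0 0 0;0 0 0.08 0 0 0 0")

```text
time_s: 6.63
tcp_pos: [569.8, -237.1, 33.0]
eef_rot: [-0.001, 0.134, 0.991, 0.001]
force: [-3.2, 1.9, 6.8]
finger_gap: 0.1
```

The seat is at its stop: about 7 N with no further travel. Lifting and checking.

>>> drive_tool(rows="0 0 -0.4 0 0 0 0;0 0 -2 0 0 0 0;0 0 -5 0 0 0 0;0 0 -6.5 0 0 0 0;0 0 -6.5 0 0 0 0")

```text
time_s: 7.05
tcp_pos: [571.8, -238.3, 102.5]
eef_rot: [0.002, 0.134, 0.991, -0.001]
force: [0.6, -0.2, 0.1]
finger_gap: -0.3
```

```bash
python3 chk.py 569 -237 wr4; python3 go.py 466 243 130
```

```text
px 46 [255.  202.1]
px 34 [254.9 196.3]
pos [ 571.  -237.9  100. ] gap -0.10668922936566083 F [ 0.31 -0.02  0.24] t 7.1
shift cm [22.9  43.57 -3.04] tilt [ 0.002 -0.001 -1.   ]
```

View pics/wr4.png

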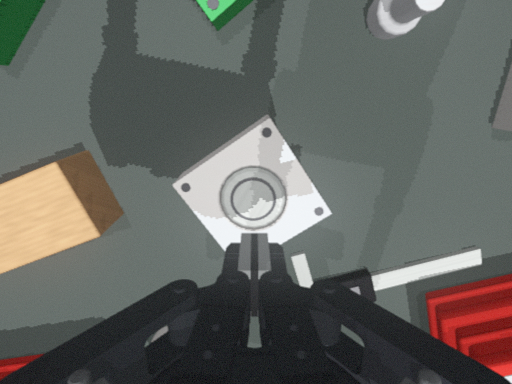

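The middle cap at (253,197) is level with its block, and no points remain above 41 mm. On to the large cap, travelling high; the plug gauge is 58 mm tall and the tool stays at z≥100.

>>> drive_tool(rows="22.9 43.6 -3 0 0 0 0;22.9 43.6 -3 0 0 0 0;22.9 43.6 -3 0 0 0 0;22.9 43.6 -3 0 0 0 0;22.9 43.6 -3 0 0 0 0")

```text
time_s: 7.52
tcp_pos: [524.4, -32.4, 109.0]
eef_rot: [-0.001, 0.134, 0.991, -0.0]
force: [0.4, 0.4, 0.0]
finger_gap: 0.1
```

```bash
python3 go.py 466 243 120
```

```text
pos [524.4 -32.4 109. ] gap 0.08221287557121147 F [0.42 0.44 0.01] t 7.5167
shift cm [12.97 24.99 -1.1 ] tilt [-0.001 -0.    -1.   ]
```

>>> drive_tool(rows="13 25 -0.5 0 0 0 0;13 25 -0.5 0 0 0 0;13 25 -0.5 0 0 0 0;13 25 -0.5 0 0 0 0;13 25 -0.5 0 0 0 0")

```text
time_s: 7.93
tcp_pos: [480.2, 171.2, 111.1]
eef_rot: [-0.002, 0.135, 0.991, -0.001]
force: [1.0, -0.6, 0.3]
finger_gap: -0.2
```

```bash
python3 go.py 466 243 90
```

```text
pos [480.2 171.2 111.1] gap -0.1688829920389001 F [ 1.02 -0.58  0.31] t 7.9333
shift cm [3.27 6.55 2.11] tilt [-0.004 -0.001 -1.   ]
```

>>> drive_tool(rows="3.3 6.6 2.1 0 0 0 0;3.3 6.6 2.1 0 0 0 0;3.3 6.6 2.1 0 0 0 0;3.3 6.6 2.1 0 0 0 0;3.3 6.6 2.1 0 0 0 0")

```text
time_s: 8.35
tcp_pos: [465.3, 243.1, 88.4]
eef_rot: [-0.003, 0.134, 0.991, -0.002]
force: [0.5, 0.3, -0.2]
finger_gap: 0.0
```

```bash
python3 chk.py 466 243 wr5; python3 go.py 466 242 52
```

```text
px 46 [254.7 215.6]
px 34 [254.8 209. ]
5767 [[435.9 211.9  42.9]
 [488.8 271.2  48.2]] mid [462.3 241.6  45.5]
pos [465.8 242.6  89.1] gap 0.2157679435374759 F [ 0.58 -0.01  0.9 ] t 8.4
shift cm [-0.05 -0.04  3.71] tilt [-0.005 -0.002 -1.   ]
```

View pics/wr5.png

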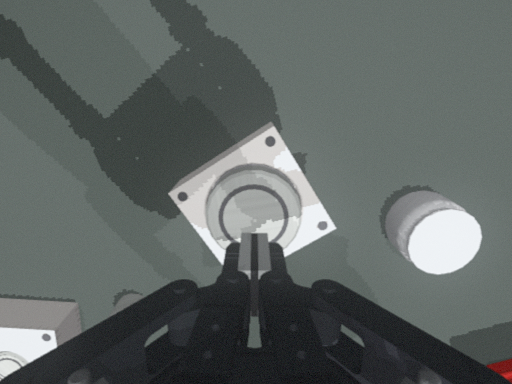

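The large cap is at (253,214), within about 1 mm of prediction. Going down.

>>> drive_tool(rows="0 -0.1 2 0 0 0 0;0 -0.1 3.5 0 0 0 0;0 -0.1 3.7 0 0 0 0;0 -0.1 3.7 0 0 0 0")

```text
time_s: 8.73
tcp_pos: [465.2, 240.1, 51.2]
eef_rot: [-0.003, 0.136, 0.991, -0.002]
force: [-0.1, -0.1, 0.5]
finger_gap: -0.1
```

>>> drive_tool(rows="0 0.2 0.2 0 0 0 0;0 0.2 0.4 0 0 0 0;0 0.2 0.6 0 0 0 0;0 0.2 0.8 0 0 0 0;0 0.2 0.95 0 0 0 0")

```text
time_s: 9.15
tcp_pos: [466.5, 242.1, 42.5]
eef_rot: [-0.002, 0.136, 0.991, -0.002]
force: [1.2, -0.9, 2.8]
finger_gap: -0.1
```

>>> drive_tool(rows="0 0 0.2 0 0 0 0;0 0 0.4 0 0 0 0;0 0 0.6 0 0 0 0;0 0 0.75 0 0 0 0;0 0 0.8 0 0 0 0")

```text
time_s: 9.57
tcp_pos: [466.5, 242.0, 34.3]
eef_rot: [-0.002, 0.136, 0.991, -0.002]
force: [0.1, -0.3, 3.3]
finger_gap: 0.2
```

>>> drive_tool(rows="0 0 0.1 0 0 0 0;0 0 0.15 0 0 0 0;0 0 0.2 0 0 0 0;0 0 0.2 0 0 0 0")

```text
time_s: 9.9
tcp_pos: [466.6, 242.1, 32.9]
eef_rot: [-0.002, 0.136, 0.991, -0.002]
force: [-2.2, -2.9, 7.0]
finger_gap: -0.3
```

>>> drive_tool(rows="0 0 0.05 0 0 0 0;0 0 0.08 0 0 0 0;0 0 0.08 0 0 0 0")

```text
time_s: 10.15
tcp_pos: [466.6, 242.1, 32.8]
eef_rot: [-0.002, 0.136, 0.991, -0.002]
force: [-1.7, -1.6, 7.4]
finger_gap: 0.1
```

At the stop. I'll lift and back away to clear the top view.

>>> drive_tool(rows="0 0 -0.4 0 0 0 0;0 0 -2 0 0 0 0;0 0 -5 0 0 0 0;0 0 -8 0 0 0 0;0 0 -10 0 0 0 0")

```text
time_s: 10.57
tcp_pos: [467.2, 242.7, 135.1]
eef_rot: [-0.001, 0.136, 0.991, -0.001]
force: [1.1, -0.7, -0.2]
finger_gap: 0.0
```

>>> drive_tool(rows="10 18 -8 0 0 0 0;10 18 -8 0 0 0 0;10 18 -8 0 0 0 0;10 18 -8 0 0 0 0;10 18 -8 0 0 0 0")

```text
time_s: 10.98
tcp_pos: [421.5, 432.4, 210.0]
eef_rot: [-0.002, 0.136, 0.991, -0.001]
force: [0.8, -0.3, 0.4]
finger_gap: 0.1
```

>>> drive_tool(rows="15 8 0 0 0 0 0;15 8 0 0 0 0 0;15 8 0 0 0 0 0;15 8 0 0 0 0 0;15 8 0 0 0 0 0")

```text
time_s: 11.4
tcp_pos: [292.7, 553.7, 209.0]
eef_rot: [-0.003, 0.132, 0.991, -0.001]
force: [0.7, 0.1, 0.4]
finger_gap: -0.2
```

```bash
python3 - <<'E'
from h import *
c,W=cam("top");save("top9",c["frame"]);f0=np.load("top0.npz")["W"]
for n,x,y,r in(("s",548,10.5,11),("m",569,-236,18),("l",466,243,25)):
    d=np.hypot(W[...,0]-x,W[...,1]-y);Z=W[...,2]
    print(n,"cap z",np.nanpercentile(Z[d<r],[5,50,95]).round(1),"blk",np.nanmedian(Z[(d>36)&(d<40)]).round(1))
print(robot.read_state()["tcp_pos"],robot.read_state()["force"],robot.read_state()["time_s"])
E
```

```text
s cap z [27.3 32.7 37.2] blk 32.6
m cap z [29.1 33.6 39.5] blk 32.8
l cap z [28.5 32.8 37.8] blk 32.9
[294.44760738 552.48238552 209.02246632] [-0.95402321 -0.11730442  0.02453183] 11.45
```

View pics/top9.png

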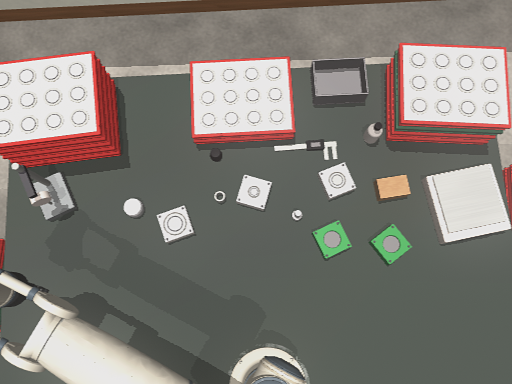

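All three caps at (254,192), (337,180) and (175,223) are level with their blocks. The bystanders haven't moved and the arm is clear, so I'm handing in.

```bash
python3 -c "
from bench import robot
print(robot.hand_in())"
```

```text
the job is handed in; nothing more can be done
None
```

I pressed the small, middle and large caps down in that order with the shut fingertips, each until its seat reached the stop. The job was handed in at about 11.5 s of the 48 s allowed; the hand-in gives no verdict.

- **Force:** the highest vertical force I read on any cap was about 8 N, against the 20 N limit. I only saw readings at the end of each move.
- **Cap height:** in the last top view the median heights of the cap tops matched their block faces within 1 mm: 32.7 / 32.6, 33.6 / 32.8 and 32.8 / 32.9 mm. The depth picture is noisy, with about 5 mm of scatter per pixel.
- **Bystanders:** by eye, everything else in that view, including the green look-alikes, is where it was at the start. I did not measure those positions again.
- **Robot:** the arm ended clear of the bench, touching nothing.
- **Disagreement:** the top and wrist cameras differed by up to about 4 mm on the cap centres, so I aimed between the two for each press.

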